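# Make up two gift towers on boards slid off their piles

### The arm

A 7-joint arm with a two-finger parallel gripper is mounted at the origin on the work surface. World frame = base frame: x ahead of the robot, y to its left, z up, the work surface at z = 0. Lengths are in m, angles in rad, forces in N, time in s.
With the tool pointing down it reaches from about 0.425 to 0.925 m from the base axis. Payload 6.8 kg.
Tool frame: the origin (TCP) lies between the finger pads; the fingertips stand 17 mm ahead of it and the grasp point (between the pads) lies 2 mm behind it; z points along the fingers, x is the direction in which the jaws open and shut, and the axes are right-handed (so a half turn about z gives the same grasp; the last joint's range is limited). The gripper opens to 85 mm and grips with 20 to 120 N. Pads are 22 mm wide; open, the fingers measure 114 mm over their backs; the gripper's body (76 mm by 85 mm) begins 54 mm behind the grasp point. The pads swing forward as they close: fully open they stand 13 mm farther back than shut.
Start: joints at [-1.439, 0.477, 0.022, 1.555, -0.011, 1.109, -0.083], TCP at [0.16, 0.656, 0.248] pointing down, gripper open.
Joint ranges: [-2.96, 2.96], [-0.34, 2.1], [-1.41, 1.46], [0.24, 2.44], [-1.37, 4.51], [0.17, 1.92], [-2.96, 2.96]. Speed limits (rad/s): [2.39, 2.39, 3.14, 3.14, 3.14, 3.14, 3.14].

### API

Orientations are given as a unit quaternion [w, x, y, z].
In Python, from station import readout, read_camera, get_calibration, bot, models gives the robot as it stands.
- The arm moves only by the tool carry_out, never from a script. Its argument "deltas" is a list of rows, each a list of 2 entries, a list of its own where there are three numbers: the shift along the tool's x, y, z in cm, then the turn about the tool's z in degrees. A call has 1 to 10 rows; each row is the pose to reach, as a shift and turn from the pose measured when the call began, along the tool's axes at that moment; what a row does not reach only later rows make up. A row lasts 1/8 s, in which the tool goes at most 62.5 mm and 10.7 degrees, less where a joint would pass 70% of its speed; a pose out of reach is approached as far as the arm can. A call with a gripper value outside its range is refused whole. "hand" is the opening, from 0 (shut) to 1 (fully open), set as the call begins (left out, the last holds). The fingers move at their own pace and stop on an object; "newtons" is the grip in N (left out, the last holds). Time passes only in rows, so rows that repeat a pose let the fingers close. It gives the time, the measured TCP pose, the force and the opening at its end, in the units of the state.
- readout.get_obs(): the state, without advancing time (a new reading comes with each control period).
- read_camera(name): name is "scene" or "top" or "wrist"; returns the picture (400x640x3 uint8, red, green, blue); there is no depth.
- get_calibration(name): a dict with "fov_y" (degrees; the focal length in pixels is half the picture's height over the tangent of half this angle, whatever the lens; pixels are square), "cx", "cy" (the principal point, pixels), "D" ([k1, k2, p1, p2, k3] as OpenCV has them; the pictures are not rectified), "world_from_camera" (4x4, takes a point from camera to world coordinates). Camera axes: x right, y down, z forward; pixel columns grow to the right and rows downward; lengths in m; the calibration is good to about 2 mm. A picture is of the moment at which its call begins: read the wrist's pose just before it. get_calibration takes no time and is no camera call; for the wrist camera it gives the pose at the moment of the call.
- bot.hand_in(): hands the job in, once; it reports no verdict.
Trained networks look in the newest picture that a camera, given by its name, has taken for a name from the list of things; names that differ only in an ending like _2 or _b are one class to them, and where a whole thing is asked for, a point or a joint stands for the part that bears it (a point fixed in the world has none). Each returns a list of dicts, best first, with "score" (0 to 1); they miss things now and then, are a little off and sometimes report something else, mostly with a low value. They report only what shows in the picture. A call takes as long as a camera call. They do not tell look-alikes from the thing itself.
- models.spot_in(query, camera): "centre" ([row, column] in pixels, amid what is visible of it).
The state is a dict: "t": time; "q": joint angles; "joint_vel": joint speeds; "joint_torque": joint torques, N m; "eef_pos": TCP position; "tool_rot": TCP orientation; "contact_force": force on the tool from outside, world axes, zero at the start; "torque": the same for the moment, N m; "gripper_width": opening from 0.0 (shut) to 1.0 (fully open).
Only numpy, scipy, OpenCV 4.12 (cv2) and the standard library are available. Lean on these libraries where they do the work, as an engineer would, in place of code of your own. Each camera call takes 0.05 s, during which the arm holds its last target. There are 200 camera calls.

### The job

Make up the two gift towers on the marble slab: slide the top walnut board and the top maple board sideways off their piles onto the slab, never lifting them and leaving the boards beneath as they lie, until each lies flat, wholly on the slab and square with it. Then stack every gold box on the walnut board and every teal box on the maple board, lying flat (either face up) in the middle of the board and square with it (long sides along the board's long sides), the largest at the bottom and the smallest on top. Leave the other things on the bench alone.

Things in the scene. Friction and masses are not known exactly. Their poses are not given: they have to be found in the camera images.
- slab: grey-green marble slab lying on the bench, 180 (its x) x 290 (its y) x 25 mm high, fixed; origin at the centre of its underside, on the bench. One pile of three boards stands on the bench beyond each of its two short ends (its +y end and its -y end)
- walnut_top: dark brown walnut presentation board, 130 (its x) x 96 (its y) x 14 mm thick, loose, about 150 g; the top one of the pile of three walnut boards at one end of the slab (either end; read it). Origin at the centre of its underside, at start 28 mm above the bench; its x runs roughly along the slab's x; its underside is 3 mm higher than the top of the slab, and a gap of about 15 mm parts pile and slab. Too wide to grip: push its outer long edge towards the slab
- walnut_mid: dark brown walnut presentation board, 130 (its x) x 96 (its y) x 14 mm thick, loose, about 150 g; the mid one of the pile of three walnut boards at one end of the slab (either end; read it). Origin at the centre of its underside, at start 14 mm above the bench; its x runs roughly along the slab's x; stays in the pile as it is
- walnut_bottom: dark brown walnut presentation board, 130 (its x) x 96 (its y) x 14 mm thick, loose, about 150 g; the bottom one of the pile of three walnut boards at one end of the slab (either end; read it). Origin at the centre of its underside, at start 0 mm above the bench; its x runs roughly along the slab's x; stays in the pile as it is
- maple_top: pale maple presentation board, 130 (its x) x 96 (its y) x 14 mm thick, loose, about 150 g; the top one of the pile of three maple boards at one end of the slab (either end; read it). Origin at the centre of its underside, at start 28 mm above the bench; its x runs roughly along the slab's x; its underside is 3 mm higher than the top of the slab, and a gap of about 15 mm parts pile and slab. Too wide to grip: push its outer long edge towards the slab
- maple_mid: pale maple presentation board, 130 (its x) x 96 (its y) x 14 mm thick, loose, about 150 g; the mid one of the pile of three maple boards at one end of the slab (either end; read it). Origin at the centre of its underside, at start 14 mm above the bench; its x runs roughly along the slab's x; stays in the pile as it is
- maple_bottom: pale maple presentation board, 130 (its x) x 96 (its y) x 14 mm thick, loose, about 150 g; the bottom one of the pile of three maple boards at one end of the slab (either end; read it). Origin at the centre of its underside, at start 0 mm above the bench; its x runs roughly along the slab's x; stays in the pile as it is
- gold_large: large closed gift box, gold, dark band round it; 100 (its x) x 68 (its y) x 42 mm high, loose, 60 to 340 g, lying flat on the bench at start; a two-shell box, alike above and below, so either large face may be up; origin at its centre, z across the height; may be absent (None)
- gold_medium: medium closed gift box, gold, dark band round it; 92 (its x) x 62 (its y) x 36 mm high, loose, 60 to 340 g, lying flat on the bench at start; a two-shell box, alike above and below, so either large face may be up; origin at its centre, z across the height; may be absent (None)
- gold_small: small closed gift box, gold, dark band round it; 60 (its x) x 46 (its y) x 30 mm high, loose, 60 to 340 g, lying flat on the bench at start; a two-shell box, alike above and below, so either large face may be up; origin at its centre, z across the height; may be absent (None)
- teal_large: large closed gift box, teal, cream band round it; 100 (its x) x 68 (its y) x 42 mm high, loose, 60 to 340 g, lying flat on the bench at start; a two-shell box, alike above and below, so either large face may be up; origin at its centre, z across the height; may be absent (None)
- teal_medium: medium closed gift box, teal, cream band round it; 92 (its x) x 62 (its y) x 36 mm high, loose, 60 to 340 g, lying flat on the bench at start; a two-shell box, alike above and below, so either large face may be up; origin at its centre, z across the height; may be absent (None)
- teal_small: small closed gift box, teal, cream band round it; 60 (its x) x 46 (its y) x 30 mm high, loose, 60 to 340 g, lying flat on the bench at start; a two-shell box, alike above and below, so either large face may be up; origin at its centre, z across the height; may be absent (None)
- bean_jar: amber glass jar with steel cap, 60 mm across, 95 mm tall, standing beyond the slab among the boxes; origin under its centre; must be left alone
- cocoa_tin: red tin with paper label, 50 mm across, 70 mm tall, standing beyond the slab, behind the jar; origin under its centre; must be left alone
Mind the look-alikes: they are no part of the job. What is shaped like the teal_medium but green is not meant.

How it is judged:
By the outcome, as a careful person would: the job done as asked, in the order asked, and still so for the second after the job is handed in, with the robot touching nothing.
Of gold_large, gold_medium, gold_small only 2 to 3 are there at a start; the rules pass over those that are not, and their reading is None.
Of teal_large, teal_medium, teal_small only 2 to 3 are there at a start; the rules pass over those that are not, and their reading is None.
At some moment in a run one of gold_small, teal_small may be knocked a few centimetres aside while the robot is not near it.
It also fails if it takes over 210 s, if anything falls off the work surface, if the arm or the gripper's body presses on something with over 40 N, if the wrist force passes 120 N, or if a joint passes its speed limit or range.

## Working session

There is one attempt and no reset: what is moved stays moved. The work goes in short steps, Python scripts to look and compute and a tool call to move; the robot and the scene stay as the last step left them, time stands still between calls to the robot, and variables do not carry over. Pictures are saved under pics/ and viewed, about 12 in all and at most 16, crops included, and the job is handed in when it is done.

Besides the shell and the picture viewer there is one more tool, called as name(argument=value, ...) on one line, values as JSON. carry_out: Moves the arm, as the interface text tells. Its arguments: {"type":"object","properties":{"deltas":{"type":"array"},"hand":{"type":"number"},"newtons":{"type":"number"}},"required":["deltas"]}

```bash
mkdir -p pics; ls; python3 - <<'E'
from station import readout, read_camera, get_calibration, bot, models
import cv2,numpy as np
o=readout.get_obs()
print({k:np.round(v,3) for k,v in o.items()})
for n in("scene","top"):
    im=read_camera(n); cv2.imwrite(f"pics/{n}0.png",im[:,:,::-1]); c=get_calibration(n); print(n,c)
E
```

```text
pics
{'t': np.float64(0.0), 'q': array([-1.439,  0.478,  0.022,  1.556, -0.011,  1.109, -0.083]), 'joint_vel': array([ 0.001,  0.001,  0.   , -0.001, -0.   ,  0.001, -0.002]), 'joint_torque': array([-1.0000e-03, -5.9647e+01,  1.6080e+00, -2.8119e+01,  1.3000e-02,
        1.0000e-02,  0.0000e+00]), 'eef_pos': array([0.16 , 0.655, 0.247]), 'tool_rot': array([ 0.001,  0.787,  0.617, -0.001]), 'contact_force': array([-0.034, -1.033, -0.589]), 'torque': array([-0.019, -0.01 , -0.016]), 'gripper_width': np.float64(0.999)}
scene {'fov_y': 45.5154240446759, 'cx': 326.3001795638324, 'cy': 198.625773263492, 'D': array([-0.03979277,  0.        ,  0.        ,  0.        ,  0.        ]), 'world_from_camera': array([[-0.61980403,  0.6405019 , -0.45343167,  1.12462677],
       [ 0.78461027,  0.51693522, -0.34229329,  0.4131869 ],
       [ 0.0151553 , -0.56792191, -0.8229429 ,  1.00026595],
       [ 0.        ,  0.        ,  0.        ,  1.        ]])}
top {'fov_y': 54.387726604090965, 'cx': 320.30814593038065, 'cy': 193.7623435304984, 'D': array([-0.05162611,  0.        ,  0.        ,  0.        ,  0.        ]), 'world_from_camera': array([[-0.00841714, -0.99481422,  0.1013599 ,  0.50942346],
       [-0.99996022,  0.00807472, -0.003788  , -0.00618728],
       [ 0.0029499 , -0.10138775, -0.99484261,  1.01192338],
       [ 0.        ,  0.        ,  0.        ,  1.        ]])}
```

View pics/top0.png

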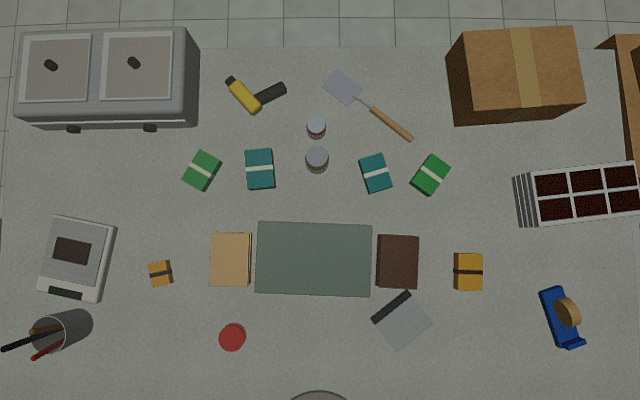

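View pics/scene0.png

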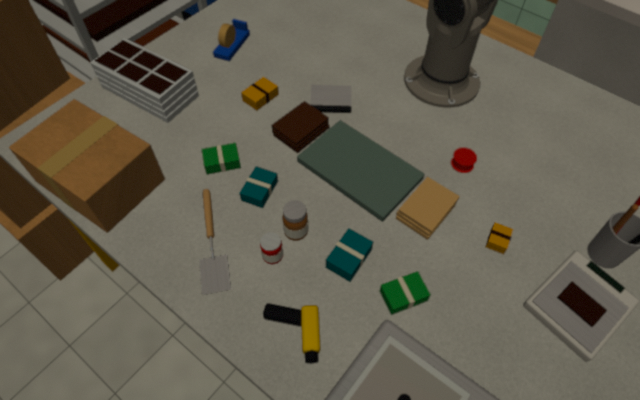

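```bash
cat > h.py <<'E'
from station import readout, read_camera, get_calibration, bot, models
import cv2,numpy as np
from scipy.optimize import minimize
DIM=dict(slab=(.18,.29,.025),board=(.13,.096,.014),large=(.1,.068,.042),medium=(.092,.062,.036),small=(.06,.046,.03))
HUE={'gold':((14,120,60),(30,255,255)),'teal':((84,100,40),(100,255,255)),'green':((50,100,40),(78,255,255)),
 'walnut':((0,60,15),(14,255,110)),'maple':((8,70,120),(24,170,255)),'slab':((55,15,50),(95,75,160))}
class Cam:
    def __init__(s,n):
        c=get_calibration(n); s.n=n; f=200/np.tan(np.radians(c['fov_y']/2))
        s.K=np.array([[f,0,c['cx']],[0,f,c['cy']],[0,0,1]]);s.D=np.array(c['D']);s.T=np.array(c['world_from_camera'])
        s.im=read_camera(n)
    def proj(s,P):
        Ti=np.linalg.inv(s.T)
        return cv2.projectPoints(np.float64(P),cv2.Rodrigues(Ti[:3,:3])[0],Ti[:3,3],s.K,s.D)[0][:,0]
    def ray(s,uv,z):
        n=cv2.undistortPoints(np.float64(uv).reshape(-1,1,2),s.K,s.D)[:,0]
        d=np.c_[n,np.ones(len(n))]@s.T[:3,:3].T; o=s.T[:3,3]
        return o+d*((z-o[2])/d[:,2])[:,None]
    def blobs(s,col,amin=60):
        m=cv2.inRange(cv2.cvtColor(s.im,cv2.COLOR_RGB2HSV),*map(np.array,HUE[col]))
        m=cv2.morphologyEx(m,cv2.MORPH_CLOSE,np.ones((9,9)))
        m=cv2.morphologyEx(m,cv2.MORPH_OPEN,np.ones((3,3)))
        n,l,st,ce=cv2.connectedComponentsWithStats(m)
        out=[]
        for i in range(1,n):
            if st[i,4]>=amin:
                pts=np.argwhere(l==i)[:,::-1]; out.append((ce[i],st[i,4],cv2.convexHull(pts.astype(np.float32))[:,0]))
        return out
def corners(x,y,yaw,d,z0):
    c,s=np.cos(yaw),np.sin(yaw)
    return np.array([[x+c*a*d[0]/2-s*b*d[1]/2,y+s*a*d[0]/2+c*b*d[1]/2,z] for a in(-1,1) for b in(-1,1) for z in(z0,z0+d[2])])
S=4
def ras(h,o,n=900):
    m=np.zeros((n,n),np.uint8); cv2.fillConvexPoly(m,np.int32(np.round((h-o)*S*16)),1,shift=4); return m
def fit(views,x0,d,z0=0,yaws=None):
    """views: list of (Cam,hull). Returns IoU loss,x,y,yaw."""
    pre=[]
    for c,h in views:
        o=h.min(0)-15; n=int((np.ptp(h,axis=0).max()+30)*S); m=ras(h,o,n); pre.append((c,o,n,m))
    def L(p):
        t=0
        for c,o,n,m in pre:
            q=ras(cv2.convexHull(c.proj(corners(p[0],p[1],p[2],d,z0)).astype(np.float32))[:,0],o,n)
            t+=1-(q&m).sum()/max(1,(q|m).sum())
        return t/len(pre)
    best=None
    for yaw in (np.arange(0,np.pi,np.pi/6) if yaws is None else yaws):
        r=minimize(L,[x0[0],x0[1],yaw],method='Nelder-Mead',options=dict(initial_simplex=np.array([[x0[0],x0[1],yaw]]*4)+np.diag([.01,.01,.2,0])[:4,:3],maxiter=120))
        if best is None or r.fun<best[0]: best=(r.fun,*r.x)
    return best
E
python3 - <<'E'
from h import *
T=Cam('top');Sc=Cam('scene')
for col in('gold','teal','green','walnut','maple','slab'):
    bs=T.blobs(col); ss=Sc.blobs(col)
    for ce,a,h in bs:
        p=T.ray(ce,.03)[0]
        if not .3<p[0]<1 or a<200: continue
        q=Sc.proj([p])[0]
        m=[b for b in ss if np.hypot(*(b[0]-q))<22]
        print(col,ce.round(),a,p.round(3),[(b[0].round(),b[1]) for b in m])
        V=[(T,h)]+[(Sc,b[2]) for b in m[:1]]
        ks=[('slab',)] if col=='slab' else [('pile',)] if col in('walnut','maple') else [('large',),('medium',),('small',)]
        for k, in ks:
            d=(.13,.096,.042) if k=='pile' else DIM[k]
            r=fit(V,p,d,yaws=[0] if k in('pile','slab') else None); print('  ',k,np.round(r[:3],4),np.degrees(r[3]).round(1))
E
```

```text
gold [522.  70.] 9350 [ 0.939 -0.553  0.03 ] [(array([ 69., 152.]), np.int32(10773))]
   large [ 0.8896  0.9957 -0.4986] 12.7
   medium [ 0.9091  0.9998 -0.4614] 13.5
   small [ 0.9533  1.0182 -0.4696] 14.2
gold [630.  89.] 1853 [ 0.89  -0.857  0.03 ] []
   large [ 0.6326  0.9868 -0.8666] 158.2
   medium [ 0.6421  0.9953 -0.8702] -18.4
   small [ 0.7305  1.0168 -0.8759] -7.2
gold [245.  97.] 531 [0.866 0.185 0.03 ] [(array([310., 328.]), np.int32(824))]
   large [0.5408 0.8624 0.1877] 34.6
   medium [0.4513 0.8629 0.1925] 33.9
   small [0.3893 0.8724 0.1895] 32.3
gold [392. 125.] 252 [ 0.788 -0.198  0.03 ] [(array([208., 213.]), np.int32(301))]
   large [ 0.7849  0.7984 -0.1977] 81.8
   medium [ 0.7592  0.7972 -0.1973] 79.8
   small [ 0.7149  0.7864 -0.2097] 82.0
gold [399. 260.] 1090 [ 0.442 -0.206  0.03 ] []
   large [ 0.2024  0.4428 -0.2056] 179.3
   medium [ 0.3376  0.4381 -0.2093] -0.6
   small [ 0.6681  0.4203 -0.2071] 116.9
gold [468. 271.] 1034 [ 0.41  -0.378  0.03 ] [(array([259.,  93.]), np.int32(739))]
   large [ 0.2586  0.409  -0.3823] -9.2
   medium [ 0.0967  0.4097 -0.3
[... 1911 characters left out ...]
 0.03 ] []
   pile [ 0.7478  0.9144 -0.5624] 0.8
maple [631.  91.] 1493 [ 0.884 -0.858  0.03 ] []
   pile [ 0.6227  0.9679 -0.8673] -30.5
maple [244.  96.] 406 [0.868 0.187 0.03 ] []
   pile [0.7674 0.8944 0.1657] 40.1
maple [229. 258.] 2134 [0.449 0.219 0.03 ] [(array([429., 203.]), np.int32(1633))]
   pile [0.1691 0.448  0.2172] -1.5
maple [158. 273.] 418 [0.412 0.399 0.03 ] []
   pile [0.7256 0.4537 0.3762] 12.4
slab [172. 104.] 713 [0.849 0.377 0.03 ] []
   slab [0.5665 0.9131 0.3302] 0.6
slab [524. 201.] 850 [ 0.587 -0.535  0.03 ] []
   slab [ 0.6094  0.605  -0.4157] 6.0
slab [313. 259.] 8301 [0.447 0.009 0.03 ] [(array([361., 168.]), np.int32(5751))]
   slab [0.0709 0.4473 0.0088] -2.7
```

```bash
cat >> h.py <<'E'
def go(x,y,z,yaw):
    """deltas (cm, deg) from the present pose to TCP x,y,z with tool x at yaw deg (mod 180 taken)"""
    from scipy.spatial.transform import Rotation as Ro
    o=readout.get_obs(); q=np.array(o['tool_rot']); R=Ro.from_quat(q[[1,2,3,0]]).as_matrix()
    cur=np.degrees(np.arctan2(R[1,0],R[0,0])); t=-((yaw-cur+90)%180-90)
    s=R.T@(np.array([x,y,z])-o['eef_pos'])*100
    print('t',round(float(o['t']),2),'pos',np.round(o['eef_pos'],4),'yaw',round(float(cur),1),'->',s.round(2).tolist(),round(float(t),1),'tilt',R[:,2].round(3),'q7',round(float(o['q'][6]),2))
E
python3 -c "
from h import *
go(.447,.0,.40,-2.7)"
```

```text
t 0.2 pos [0.1603 0.6554 0.2477] yaw 76.3 -> [-56.87, 43.42, -15.16] 79.0 tilt [-0.    -0.001 -1.   ] q7 -0.08
```

carry_out(deltas=[[[-5,4,-4],10],[[-10,8,-8],20],[[-16,12,-12],30],[[-22,17,-15],40],[[-28,21.5,-15],50],[[-33,25,-15],60],[[-38,29,-15],70],[[-43,33,-15],79],[[-48,37,-15],79],[[-53,40,-15],79]], hand=1)

```text
t: 1.45
eef_pos: [0.3966, 0.112, 0.3977]
tool_rot: [0.0, 1.0, -0.024, 0.0]
contact_force: [0.6, 0.6, 0.2]
gripper_width: 1.0
```

```bash
python3 -c "
from h import *
go(.447,.0,.40,-2.7)"
```

```text
t 1.45 pos [0.3966 0.112  0.3977] yaw -2.7 -> [5.57, 10.95, -0.23] -0.0 tilt [ 0. -0. -1.] q7 -0.57
```

carry_out(deltas=[[[3,6,0],0],[[5.6,11,0],0],[[5.6,11,0],0]])

```text
t: 1.82
eef_pos: [0.4481, -0.0056, 0.398]
tool_rot: [0.0, 1.0, -0.029, 0.001]
contact_force: [0.6, -0.0, -0.3]
gripper_width: 1.004
```

```bash
python3 -c "
from h import *
c=Cam('wrist'); print(c.K,c.D,c.T); cv2.imwrite('pics/w1.png',c.im[:,:,::-1])
print(c.proj([[.436,-.201,.042],[.448,.217,.042],[.447,.009,.025]]))"
```

```text
[[323.54326815   0.         320.67157054]
 [  0.         323.54326815 197.55105604]
 [  0.           0.           1.        ]] [-0.01357908  0.          0.          0.          0.        ] [[ 0.9983308  -0.05578985 -0.01493701  0.45346354]
 [-0.05774533 -0.95951281 -0.27568214  0.06448879]
 [ 0.00104801  0.27608451 -0.96113279  0.5227947 ]
 [ 0.          0.          0.          1.        ]]
[[319.0974337  271.78934938]
 [309.36948126 -15.83732849]
 [318.20245055 142.65036466]]
```

View pics/w1.png

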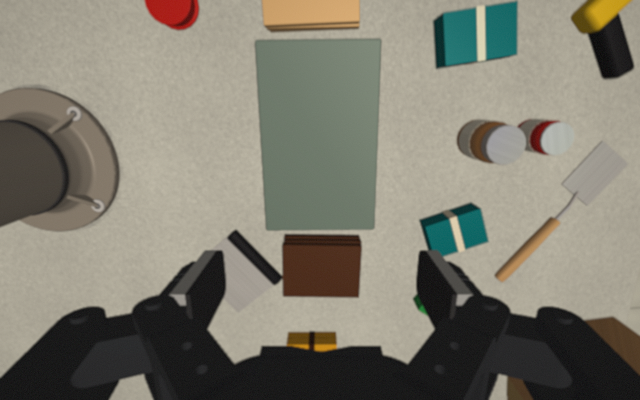

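```bash
python3 -c "
from h import *
c=Cam('wrist')
w=c.ray([[283,243.5],[360,243.5],[359,297],[283,296]],.042);s=c.ray([[255.5,39.5],[381,38.5],[374.5,229],[266,230]],.025)
for P in(w,s):
  print(P.round(4)[:,:2].tolist(),P.mean(0).round(4),[np.linalg.norm(P[i]-P[i-1]).round(4) for i in range(4)],np.degrees(np.arctan2(*(P[1]-P[0]+P[2]-P[3])[1::-1])))
go(.436,-.285,.08,-2.7)
"
```

```text
[[0.3806, -0.144], [0.5045, -0.1506], [0.5009, -0.2491], [0.3723, -0.2403]] [ 0.4396 -0.196   0.042 ] [np.float64(0.0967), np.float64(0.1241), np.float64(0.0986), np.float64(0.1289)] -3.513476603319201
[[0.3659, 0.1609], [0.5423, 0.1527], [0.5307, -0.1337], [0.3522, -0.1259]] [0.4478 0.0135 0.025 ] [np.float64(0.2871), np.float64(0.1766), np.float64(0.2867), np.float64(0.1787)] -2.5801096286034997
t 1.93 pos [ 0.4471 -0.0008  0.3976] yaw -2.8 -> [0.29, 28.44, 31.76] -0.1 tilt [-0.  0. -1.] q7 -0.26
```

carry_out(deltas=[[[0,6,0],0],[[0,12,5],0],[[0,18,10],0],[[0,24,15],0],[[0,28.4,20],0],[[0,28.4,25],0],[[0,28.4,30],0],[[0,28.4,32],0],[[0,28.4,32],0]])

```text
t: 3.05
eef_pos: [0.4317, -0.2821, 0.075]
tool_rot: [-0.002, 1.0, -0.024, -0.003]
contact_force: [-0.4, -0.6, 0.3]
gripper_width: 1.001
```

```bash
python3 -c "
from h import *
go(.434,-.285,.038,-2.6)
c=Cam('wrist'); cv2.imwrite('pics/w2.png',c.im[:,:,::-1])
"
```

```text
t 3.05 pos [ 0.4317 -0.2821  0.075 ] yaw -2.8 -> [0.26, 0.29, 3.7] -0.2 tilt [-0.006  0.004 -1.   ] q7 1.04
```

View pics/w2.png

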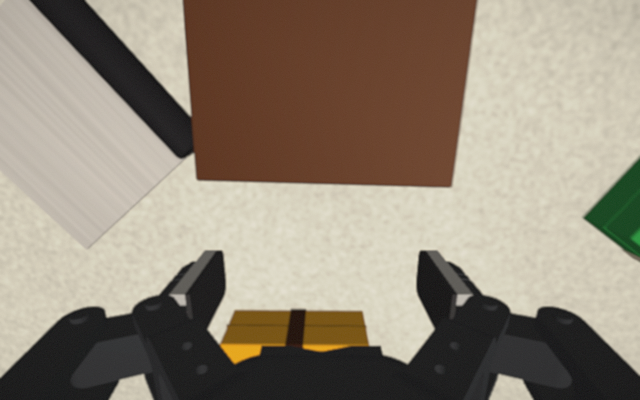

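carry_out(deltas=[[[0.2,0.3,2],0],[[0.2,0.3,3.5],0],[[0.2,0.3,3.7],0],[[0.2,0.3,3.7],0]])

```text
t: 3.6
eef_pos: [0.4351, -0.286, 0.0406]
tool_rot: [-0.001, 1.0, -0.024, -0.001]
contact_force: [0.0, 0.6, 0.2]
gripper_width: 0.999
```

```bash
python3 -c "
from h import *
go(.441,-.127,.038,-2.6)"
```

```text
t 3.6 pos [ 0.4351 -0.286   0.0406] yaw -2.7 -> [-0.17, -15.91, 0.29] -0.1 tilt [-0.001  0.002 -1.   ] q7 1.09
```

Push in two strokes.

carry_out(deltas=[[[0,-1,0.3],0],[[0,-2,0.3],0],[[0,-2.8,0.3],0],[[0,-3.5,0.3],0],[[0,-4.2,0.3],0],[[0,-5,0.3],0],[[0,-5.8,0.3],0],[[0,-6.6,0.3],0],[[0,-7.4,0.3],0],[[0,-8.2,0.3],0]])

```text
t: 4.85
eef_pos: [0.4391, -0.2037, 0.0378]
tool_rot: [-0.001, 1.0, -0.024, -0.001]
contact_force: [-0.4, -1.8, -0.2]
gripper_width: 0.999
```

```bash
python3 -c "
from h import *
go(.441,-.127,.038,-2.6)
c=Cam('wrist'); cv2.imwrite('pics/w3.png',c.im[:,:,::-1])
t=Cam('top'); cv2.imwrite('pics/t3.png',np.r_[cv2.resize(t.im[200:350,180:500],(640,300)),c.im[:300]][:,:,::-1])
"
```

```text
t 4.85 pos [ 0.4391 -0.2037  0.0378] yaw -2.7 -> [-0.18, -7.67, -0.0] -0.1 tilt [-0.001  0.002 -1.   ] q7 0.97
```

View pics/t3.png

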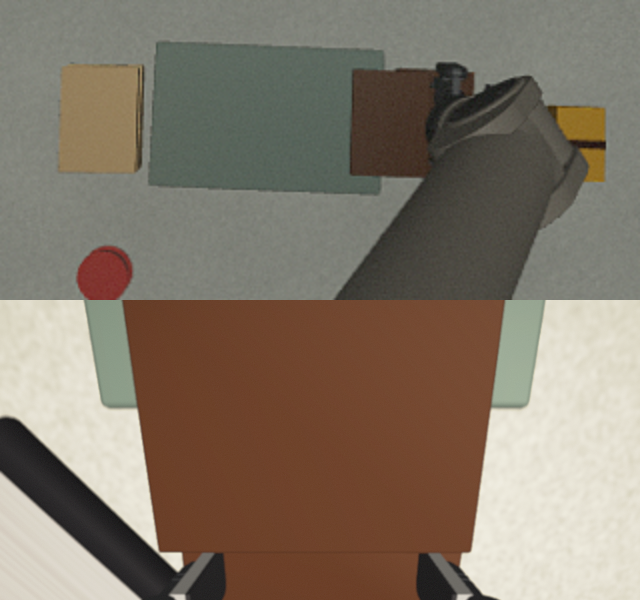

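carry_out(deltas=[[[0,-0.8,0],0],[[0,-1.6,0],0],[[0,-2.4,0],0],[[0,-3.2,0],0],[[0,-4,0],0],[[0,-4.8,0],0],[[0,-5.6,0],0],[[0,-6.4,0],0],[[0,-7.2,0],0],[[0,-7.7,0],0]])

```text
t: 6.2
eef_pos: [0.4427, -0.1253, 0.0378]
tool_rot: [-0.001, 1.0, -0.023, -0.001]
contact_force: [-0.1, -1.3, -0.3]
gripper_width: 1.0
```

carry_out(deltas=[[[0,0,0],0],[[0,3,0],0],[[0,3,-4],0],[[0,0,-9],0],[[0,-2,-15],0],[[0,-6,-20],0],[[0,-6,-20],0],[[0,-6,-20],0]])

```text
t: 7.2
eef_pos: [0.4462, -0.0649, 0.2384]
tool_rot: [-0.002, 1.0, -0.022, -0.0]
contact_force: [-1.3, 0.1, -0.7]
gripper_width: 0.997
```

```bash
python3 -c "
from h import *
c=Cam('wrist'); cv2.imwrite('pics/w4.png',c.im[:,:,::-1])
go(.463,.312,.10,-2.6)
"
```

```text
t 7.25 pos [ 0.4456 -0.0657  0.2378] yaw -2.6 -> [0.06, -37.76, 13.92] 0.0 tilt [-0.002  0.004 -1.   ] q7 0.31
```

View pics/w4.png

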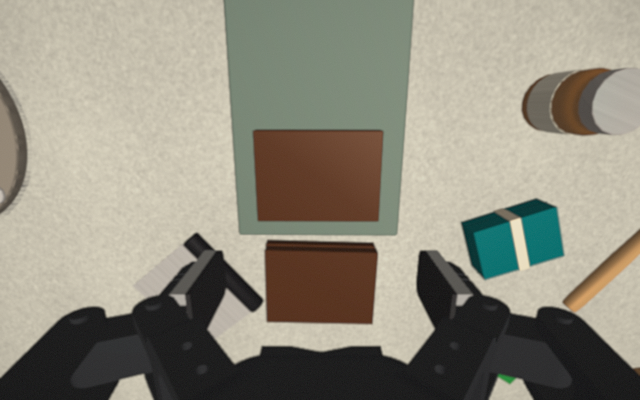

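carry_out(deltas=[[[0,-6,0],0],[[0,-12,0],0],[[0,-18,0],0],[[0,-24,0],0],[[0,-24,0],0]])

```text
t: 7.88
eef_pos: [0.4564, 0.1775, 0.2375]
tool_rot: [-0.001, 1.0, -0.02, -0.001]
contact_force: [-0.4, -0.9, 0.4]
gripper_width: 0.999
```

```bash
python3 -c "
from h import *
c=Cam('wrist'); cv2.imwrite('pics/w5.png',c.im[:,:,::-1]); np.savez('w5.npz',T=c.T)
go(.463,.310,.08,-2.6)
"
```

```text
t 7.92 pos [0.4564 0.1743 0.2376] yaw -2.5 -> [0.12, -13.57, 15.77] 0.1 tilt [-0.003  0.001 -1.   ] q7 -0.09
```

View pics/w5.png

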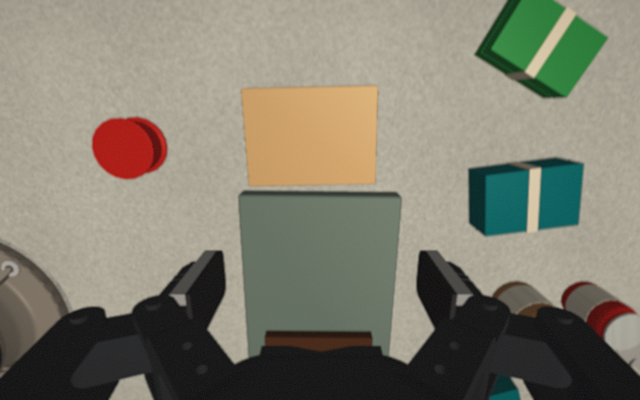

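```bash
python3 -c "
from h import *
c=Cam('wrist')
for n,P in (('m',c.ray([[241.5,88],[378,86],[376.5,185],[248,186]],.042)),('s',c.ray([[239.5,194.5],[400.5,196.5]],.025))):
  print(n,P.round(4)[:,:2].tolist(),P.mean(0).round(4),[np.linalg.norm(P[i]-P[i-1]).round(4) for i in range(len(P))],np.degrees(np.arctan2(*(P[1]-P[0])[1::-1])))
"
```

```text
m [[0.3865, 0.2632], [0.5148, 0.2593], [0.5137, 0.1636], [0.3827, 0.1682]] [0.4494 0.2136 0.042 ] [np.float64(0.0951), np.float64(0.1284), np.float64(0.0957), np.float64(0.1311)] -1.7484600842567577
s [[0.3683, 0.1551], [0.5425, 0.1454]] [0.4554 0.1503 0.025 ] [np.float64(0.1745), np.float64(0.1745)] -3.2070793794868155
```

carry_out(deltas=[[[-0.9,-6,3],0],[[-0.9,-12.5,8],0],[[-0.9,-12.5,13],0],[[-0.9,-12.5,17],0],[[-0.9,-12.5,19],0],[[-0.9,-12.5,19.6],0],[[-0.9,-12.5,20],0],[[-0.9,-12.5,20],0]])

```text
t: 8.98
eef_pos: [0.4533, 0.2984, 0.0391]
tool_rot: [-0.001, 1.0, -0.023, -0.001]
contact_force: [0.4, -0.0, 0.5]
gripper_width: 1.001
```

```bash
python3 -c "
from h import *
go(.446,.151,.038,-2.6)"
```

```text
t 8.97 pos [0.4533 0.2984 0.0391] yaw -2.7 -> [-0.04, 14.76, 0.07] -0.1 tilt [-0.002  0.003 -1.   ] q7 -0.0
```

carry_out(deltas=[[[0,1,0.1],0],[[0,2,0.1],0],[[0,2.8,0.1],0],[[0,3.6,0.1],0],[[0,4.4,0.1],0],[[0,5.2,0.1],0],[[0,6,0.1],0],[[0,6.8,0.1],0],[[0,7.6,0.1],0],[[0,8.4,0.1],0]])

```text
t: 10.22
eef_pos: [0.4493, 0.2139, 0.0378]
tool_rot: [-0.001, 1.0, -0.023, -0.001]
contact_force: [1.1, 3.1, 2.3]
gripper_width: 1.002
```

```bash
python3 -c "
from h import *
go(.446,.151,.038,-2.6)"
```

```text
t 10.22 pos [0.4493 0.2139 0.0378] yaw -2.7 -> [-0.04, 6.3, -0.03] -0.1 tilt [-0.002  0.003 -1.   ] q7 0.15
```

carry_out(deltas=[[[0,0.8,0],0],[[0,1.6,0],0],[[0,2.4,0],0],[[0,3.2,0],0],[[0,4,0],0],[[0,4.8,0],0],[[0,5.6,0],0],[[0,6.2,0],0],[[0,6.3,0],0],[[0,6.3,0],0]])

```text
t: 11.48
eef_pos: [0.4464, 0.151, 0.0377]
tool_rot: [-0.001, 1.0, -0.023, -0.001]
contact_force: [0.7, 0.1, -0.4]
gripper_width: 1.005
```

carry_out(deltas=[[[0,-3,0],0],[[0,-3,-4],0],[[0,0,-10],0],[[0,6,-16],0],[[0,12,-20],0],[[0,16,-24],0],[[0,17,-24],0],[[0,17,-24],0],[[0,17,-24],0]])

```text
t: 12.6
eef_pos: [0.4386, -0.0183, 0.2769]
tool_rot: [-0.002, 1.0, -0.023, -0.001]
contact_force: [0.5, -0.2, -0.6]
gripper_width: 0.995
```

```bash
python3 -c "
from h import *
c=Cam('wrist'); cv2.imwrite('pics/w6.png',c.im[:,:,::-1])
go(.446,.151,.038,-2.6)
hs=cv2.cvtColor(c.im,cv2.COLOR_RGB2HSV)
for p in ((300,60),(330,60)): print(hs[p[1],p[0]])
"
```

```text
t 12.65 pos [ 0.4384 -0.0182  0.2768] yaw -2.6 -> [0.06, -16.89, 23.91] 0.0 tilt [-0.003  0.002 -1.   ] q7 -0.02
[ 18 116 224]
[ 18 112 227]
```

View pics/w6.png

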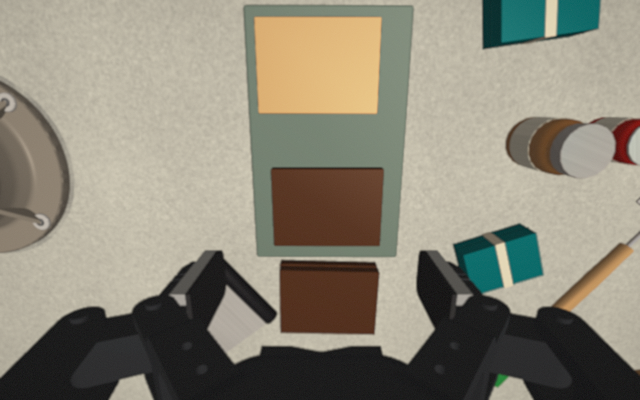

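```bash
python3 -c "
from h import *
c=Cam('wrist')
for n,P in (('m',c.ray([[254.5,16],[381.5,16],[378,113.5],[258,112.5]],.039)),('w',c.ray([[271.5,168],[383,168],[380,245.5],[275,245.5]],.039)),('s',c.ray([[244,5.5],[413,5.5],[396.5,256],[257.5,256]],.025))):
  print(n,P.mean(0).round(4),[np.linalg.norm(P[i]-P[i-1]).round(4) for i in range(len(P))],np.degrees(np.arctan2(*(P[1]-P[0]+P[2]-P[3])[1::-1])))
go(.663,-.153,.2,21.5+90)
"
```

```text
m [0.4414 0.0915 0.039 ] [np.float64(0.0945), np.float64(0.1282), np.float64(0.0955), np.float64(0.1304)] -2.870623280845079
w [ 0.445  -0.0647  0.039 ] [np.float64(0.0957), np.float64(0.1267), np.float64(0.0956), np.float64(0.1278)] -2.5617675110994225
s [0.4485 0.0092 0.025 ] [np.float64(0.2856), np.float64(0.1759), np.float64(0.2853), np.float64(0.1776)] -2.588045561380519
t 12.7 pos [ 0.4384 -0.0183  0.2767] yaw -2.6 -> [23.06, 12.45, 7.59] 65.9 tilt [-0.003  0.001 -1.   ] q7 -0.02
```

```bash
python3 -c "
from h import *
go(.675,.145,.25,-84)
"
```

```text
t 12.7 pos [ 0.4384 -0.0183  0.2767] yaw -2.6 -> [22.91, -17.38, 2.63] 81.4 tilt [-0.003  0.001 -1.   ] q7 -0.02
```

carry_out(deltas=[[[3,-2.5,0],10],[[6,-5,0],20],[[9,-7.5,0],30],[[12,-10,0],40],[[15,-12,0],50],[[18,-14,0],60],[[21,-16,1],70],[[23,-17.4,2],81.4],[[23,-17.4,2.6],81.4],[[23,-17.4,2.6],81.4]])

```text
t: 13.95
eef_pos: [0.675, 0.1445, 0.2484]
tool_rot: [0.002, 0.744, -0.668, -0.002]
contact_force: [-0.4, -0.4, -0.4]
gripper_width: 0.995
```

```bash
cat >> h.py <<'E'
def wfit(col,ks,z0=0,near=None):
    c=Cam('wrist'); 
    for ce,a,h in c.blobs(col,1500):
        if h[:,0].min()<2 or h[:,1].min()<2 or h[:,0].max()>637 or h[:,1].max()>397: print('cut',ce.round(),a); continue
        p=c.ray(ce,.03)[0]
        for k in ks:
            r=fit([(c,h)],p,DIM[k],z0); print(col,ce.round(),a,k,'loss',round(r[0],3),np.round(r[1:3],4),'yaw',(np.degrees(r[3])%180).round(1))
    return c
E
python3 -c "
from h import *
c=wfit('teal',['large','medium']); cv2.imwrite('pics/w7.png',c.im[:,:,::-1]); go(.675,.145,.25,-84)
"
```

```text
teal [321. 145.] 2809 large loss 0.3 [0.734  0.1509] yaw 5.9
teal [321. 145.] 2809 medium loss 0.298 [0.7288 0.1505] yaw 5.8
teal [575. 186.] 2961 large loss 0.42 [ 0.7205 -0.1312] yaw 16.4
teal [575. 186.] 2961 medium loss 0.352 [ 0.7144 -0.1345] yaw 16.6
teal [320. 198.] 2312 large loss 0.329 [0.6794 0.1444] yaw 6.0
teal [320. 198.] 2312 medium loss 0.323 [0.673  0.1461] yaw 6.3
teal [574. 232.] 2085 large loss 0.424 [ 0.6736 -0.1476] yaw 16.6
teal [574. 232.] 2085 medium loss 0.359 [ 0.6665 -0.1511] yaw 16.7
t 14.0 pos [0.6751 0.1443 0.2495] yaw -83.9 -> [-0.07, 0.0, -0.05] 0.1 tilt [-0.004  0.    -1.   ] q7 -1.09
```

View pics/w7.png

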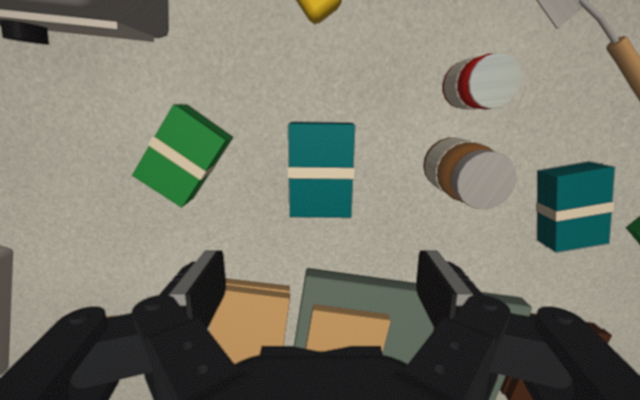

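```bash
sed -i "s/def blobs(s,col,amin=60):/def blobs(s,col,amin=60):\n        k=31 if s.n=='wrist' else 9/; s/np.ones((9,9))/np.ones((k,k))/" h.py
python3 -c "
from h import *
c=wfit('teal',['large','medium'])
"
```

```text
teal [320. 169.] 5854 large loss 0.074 [0.6756 0.144 ] yaw 6.0
teal [320. 169.] 5854 medium loss 0.114 [0.6793 0.1437] yaw 4.7
teal [574. 206.] 5812 large loss 0.26 [ 0.6652 -0.1461] yaw 177.1
teal [574. 206.] 5812 medium loss 0.095 [ 0.6621 -0.1507] yaw 16.7
```

carry_out(deltas=[[[0,0,6],0],[[0,0,12],0],[[0,0,16],0],[[0,0,19],0],[[0,0,21],0],[[0,0,22.4],0],[[0,0,22.4],0],[[0,0,22.4],0]])

```text
t: 15.05
eef_pos: [0.6754, 0.1444, 0.0275]
tool_rot: [0.0, 0.743, -0.669, -0.001]
contact_force: [-0.0, -1.0, -0.1]
gripper_width: 0.998
```

carry_out(deltas=[[[0,0,0],0],[[0,0,0],0],[[0,0,0],0],[[0,0,0],0],[[0,0,0],0],[[0,0,0],0],[[0,0,-3],0],[[0,0,-6],0],[[0,0,-10],0],[[0,0,-10],0]], hand=0, newtons=50)

```text
t: 16.3
eef_pos: [0.6779, 0.1436, 0.1332]
tool_rot: [-0.003, 0.743, -0.669, 0.002]
contact_force: [-0.0, 1.2, -2.1]
gripper_width: 0.786
```

```bash
python3 -c "
from h import *
print(readout.get_obs()['gripper_width'],readout.get_obs()['contact_force'])
c=Cam('wrist'); cv2.imwrite('pics/w8.png',c.im[:,:,::-1]); go(.4415,.092,.125,-92.7)
"
```

```text
0.7860011467369893 [-0.04549576  1.19803451 -2.08775722]
t 16.35 pos [0.6766 0.1441 0.1307] yaw -84.0 -> [2.71, 23.93, 0.5] 8.7 tilt [ 0.003  0.002 -1.   ] q7 -1.02
```

View pics/w8.png

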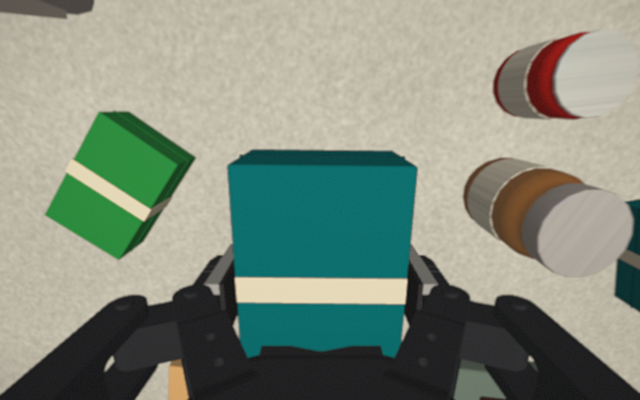

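```bash
python3 -c "
from h import *
c=Cam('wrist'); o=readout.get_obs()
m=cv2.inRange(cv2.cvtColor(c.im,cv2.COLOR_RGB2HSV),np.array((84,100,40)),np.array((100,255,255)))
col=m[:,320]; rows=np.where(col==0)[0]; rows=rows[(rows>200)&(rows<340)]; print(rows.min(),rows.max())
z=o['eef_pos'][2]+.0145
print(c.ray([[320,rows.mean()],[320,163]],z), o['eef_pos'])
go(.4415,.092,.125,-92.7)
"
```

```text
277 303
[[0.6781114  0.14454938 0.14341275]
 [0.72820305 0.14979292 0.14341275]] [0.67575506 0.14444358 0.12891275]
t 16.4 pos [0.6758 0.1444 0.1289] yaw -83.9 -> [2.75, 23.85, 0.38] 8.8 tilt [-0.     0.002 -1.   ] q7 -1.02
```

carry_out(deltas=[[[0.5,4,0],2],[[1,9,0],4],[[1.7,14,0],6],[[2.4,20,0],8],[[2.7,24.1,0],8.8],[[2.7,24.1,0],8.8],[[2.7,24.1,2],8.8],[[2.7,24.1,4],8.8],[[2.7,24.1,5],8.8],[[2.7,24.1,5],8.8]])

```text
t: 17.65
eef_pos: [0.4391, 0.0922, 0.0785]
tool_rot: [0.0, -0.69, 0.724, 0.001]
contact_force: [-0.1, -0.6, -1.5]
gripper_width: 0.788
```

```bash
python3 -c "
from h import *
go(.439,.092,.066,-92.7)
c=Cam('wrist'); print(readout.get_obs()['contact_force'])
"
```

```text
t 17.65 pos [0.4391 0.0922 0.0785] yaw -92.7 -> [0.02, 0.01, 1.25] -0.0 tilt [-0.001  0.002 -1.   ] q7 -0.89
[ 0.07166603 -0.09887306 -1.71818904]
```

carry_out(deltas=[[[0,0,0.8],0],[[0,0,1.1],0],[[0,0,1.2],0],[[0,0,1.2],0],[[0,0,1.2],0]])

```text
t: 18.32
eef_pos: [0.4395, 0.0922, 0.0678]
tool_rot: [0.001, -0.69, 0.724, 0.001]
contact_force: [-4.9, 1.9, 14.9]
gripper_width: 0.786
```

carry_out(deltas=[[[0,0,-0.1],0],[[0,0,-0.1],0],[[0,0,-0.1],0],[[0,0,-0.1],0],[[0,0,-4],0],[[0,0,-9],0],[[0,0,-14],0],[[0,0,-18],0],[[0,0,-18],0]], hand=1)

```text
t: 19.45
eef_pos: [0.4411, 0.092, 0.2505]
tool_rot: [0.006, -0.69, 0.724, 0.003]
contact_force: [-0.1, -0.1, -0.1]
gripper_width: 0.998
```

```bash
python3 -c "
from h import *
c=wfit('teal',['large','medium'],.039); cv2.imwrite('pics/w9.png',c.im[:,:,::-1])
go(.662,-.151,.25,-70); 
"
```

```text
teal [323. 182.] 7235 large loss 0.077 [0.4389 0.0923] yaw 175.6
teal [323. 182.] 7235 medium loss 0.115 [0.4419 0.0926] yaw 175.8
t 19.5 pos [0.4397 0.0925 0.2487] yaw -92.7 -> [23.29, -23.34, -0.34] -22.7 tilt [ 0.001  0.01  -1.   ] q7 -1.46
```

View pics/w9.png

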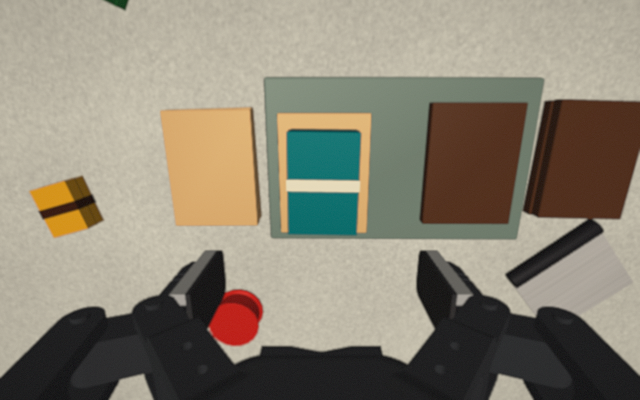

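carry_out(deltas=[[[4,-4,0],-6],[[8,-8,0],-12],[[12,-12,0],-18],[[16,-16,0],-22.7],[[20,-20,0],-22.7],[[23.3,-23.3,0],-22.7],[[23.3,-23.3,0],-22.7],[[23.3,-23.3,0],-22.7]])

```text
t: 20.5
eef_pos: [0.6605, -0.1508, 0.2432]
tool_rot: [-0.003, 0.819, -0.574, -0.005]
contact_force: [-0.9, -0.2, -1.6]
gripper_width: 0.996
```

```bash
python3 -c "
from h import *
c=wfit('teal',['large','medium','small']); cv2.imwrite('pics/w10.png',c.im[:,:,::-1])
go(.662,-.151,.025,-70); 
"
```

```text
teal [324. 169.] 4888 large loss 0.244 [ 0.6592 -0.1536] yaw 16.4
teal [324. 169.] 4888 medium loss 0.076 [ 0.6627 -0.1512] yaw 16.5
teal [324. 169.] 4888 small loss 0.456 [ 0.684  -0.1448] yaw 107.1
cut [ 41. 284.] 7429
t 20.55 pos [ 0.6607 -0.1499  0.244 ] yaw -69.9 -> [0.39, -0.07, 21.89] 0.1 tilt [-0.003  0.011 -1.   ] q7 -0.64
```

carry_out(deltas=[[[0.3,-0.3,6],3.5],[[0.3,-0.3,12],3.5],[[0.3,-0.3,16],3.5],[[0.3,-0.3,19],3.5],[[0.3,-0.3,21],3.5],[[0.3,-0.3,22],3.5],[[0.3,-0.3,22],3.5],[[0.3,-0.3,22],3.5]])

```text
t: 21.55
eef_pos: [0.6646, -0.1497, 0.0252]
tool_rot: [-0.004, 0.802, -0.598, -0.004]
contact_force: [0.1, -0.1, 0.6]
gripper_width: 1.0
```

carry_out(deltas=[[[0,0,0],0],[[0,0,0],0],[[0,0,0],0],[[0,0,0],0],[[0,0,0],0],[[0,0,0],0],[[0,0,-3],0],[[0,0,-8],0],[[0,0,-13],0],[[0,0,-13],0]], hand=0)

```text
t: 22.8
eef_pos: [0.667, -0.1525, 0.1599]
tool_rot: [-0.005, 0.801, -0.598, 0.0]
contact_force: [0.6, 0.0, -1.8]
gripper_width: 0.718
```

```bash
cat >> h.py <<'E'
def held(hgt,zg,col):
    """offset of held box band/centre from TCP along tool y (mm); zg: TCP z at grasp on the bench"""
    c=Cam('wrist'); o=readout.get_obs(); p=np.array(o['eef_pos'])
    m=cv2.inRange(cv2.cvtColor(c.im,cv2.COLOR_RGB2HSV),*map(np.array,HUE[col]))
    col_=m[:,315:326].mean(1)>127; r=np.where(~col_)[0]; top=np.where(col_)[0].min(); r=r[(r>top)&(r<343)]
    from scipy.spatial.transform import Rotation as Ro
    q=np.array(o['tool_rot']); R=Ro.from_quat(q[[1,2,3,0]]).as_matrix()
    P=c.ray([[320,r.mean()]],p[2]-zg+hgt); print('band rows',r.min(),r.max(),'offset tool mm',((P-p)@R*1000).round(1),'width',o['gripper_width'],'F',o['contact_force'].round(1)); return c
E
python3 -c "
from h import *
c=held(.036,.026,'teal'); cv2.imwrite('pics/w11.png',c.im[:,:,::-1])
go(.4405,.0925,.155,-92.7)
"
```

```text
band rows 278 304 offset tool mm [[  1.3   1.4 -10. ]] width 0.7128612224343592 F [-0.3  0.9 -1.8]
t 22.85 pos [ 0.6657 -0.1514  0.1572] yaw -73.4 -> [-29.79, 14.64, 0.41] 19.3 tilt [ 0.003  0.01  -1.   ] q7 -0.63
```

carry_out(deltas=[[[-5,2.4,0],5],[[-10,4.9,0],10],[[-15,7.3,0],15],[[-20,9.8,0],19.3],[[-25,12.2,0],19.3],[[-29.8,14.5,0],19.3],[[-29.8,14.5,0],19.3],[[-29.8,14.5,0],19.3]])

```text
t: 23.85
eef_pos: [0.4415, 0.093, 0.1587]
tool_rot: [0.004, -0.69, 0.723, 0.003]
contact_force: [-0.1, -0.7, -1.4]
gripper_width: 0.713
```

```bash
python3 -c "
from h import *
go(.443,.0925,.109,-92.7)
"
```

```text
t 23.85 pos [0.4415 0.093  0.1587] yaw -92.7 -> [0.09, -0.15, 4.97] 0.0 tilt [ 0.002  0.009 -1.   ] q7 -1.32
```

carry_out(deltas=[[[0.1,-0.15,2.5],0],[[0.1,-0.15,4.2],0],[[0.1,-0.15,4.8],0],[[0.1,-0.15,5.1],0],[[0.1,-0.15,5.2],0],[[0.1,-0.15,5.2],0],[[0.1,-0.15,5.2],0]])

```text
t: 24.72
eef_pos: [0.4435, 0.0913, 0.1075]
tool_rot: [0.004, -0.69, 0.724, 0.002]
contact_force: [-2.4, -2.4, 6.2]
gripper_width: 0.711
```

Contact. Release and back off, then look.

carry_out(deltas=[[[0,0,0],0],[[0,0,0],0],[[0,0,0],0],[[0,0,0],0],[[0,0,-4],0],[[0,0,-9],0],[[0,0,-14],0],[[0,0,-15],0],[[0,0,-15],0]], hand=1)

```text
t: 25.85
eef_pos: [0.4433, 0.0905, 0.258]
tool_rot: [0.005, -0.69, 0.724, 0.003]
contact_force: [-0.4, 0.3, -0.5]
gripper_width: 1.0
```

```bash
python3 -c "
from h import *
c=Cam('wrist'); t=Cam('top'); s=Cam('scene')
cv2.imwrite('pics/c12.png',np.r_[np.c_[c.im[40:300,200:600],s.im[80:340,220:620]],np.c_[t.im[140:400,160:560],np.zeros((260,400,3),np.uint8)]][:,:,::-1])
go(.410,-.384,.25,-92.1); 
"
```

```text
Traceback (most recent call last):
cv2.error: OpenCV(4.12.0) /io/opencv/modules/imgcodecs/src/loadsave.cpp:1058: error: (-215:Assertion failed) image.channels() == 1 || image.channels() == 3 || image.channels() == 4 in function 'imwrite_'
```

```bash
python3 -c "
from h import *
c=Cam('wrist'); s=Cam('scene')
cv2.imwrite('pics/c12.png',np.hstack([c.im[40:340,200:600],s.im[60:360,220:620]])[:,:,::-1])
go(.410,-.384,.25,-92.1); 
"
```

```text
t 26.1 pos [0.4426 0.0897 0.2568] yaw -92.8 -> [47.48, 0.94, 0.28] -0.7 tilt [ 0.002  0.008 -1.   ] q7 -1.52
```

View pics/c12.png

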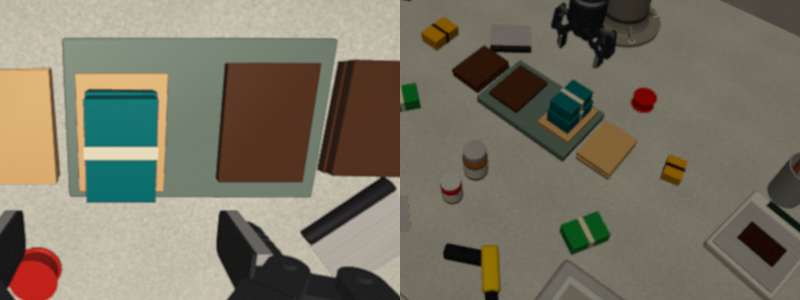

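carry_out(deltas=[[[6,0,0],0],[[12,0,0],0],[[18,0,0],0],[[24,0,0],0],[[30,0.5,0],0],[[36,0.7,0],0],[[42,1,0],0],[[47.5,1,0],0],[[47.5,1,0],0],[[47.5,1,0],0]])

```text
t: 27.35
eef_pos: [0.4088, -0.3841, 0.2518]
tool_rot: [0.003, -0.689, 0.725, 0.003]
contact_force: [-0.3, 0.6, -0.5]
gripper_width: 0.998
```

```bash
python3 -c "
from h import *
c=wfit('gold',['large','medium']); cv2.imwrite('pics/w13.png',c.im[:,:,::-1])
go(.410,-.384,.025,-92.1); 
"
```

```text
gold [320. 169.] 4838 large loss 0.222 [ 0.4061 -0.3797] yaw 177.2
gold [320. 169.] 4838 medium loss 0.048 [ 0.41   -0.3816] yaw 177.3
gold [540. 256.] 2840 large loss 0.435 [ 0.2796 -0.6101] yaw 116.3
gold [540. 256.] 2840 medium loss 0.396 [ 0.2946 -0.6303] yaw 46.8
t 27.4 pos [ 0.4095 -0.3831  0.252 ] yaw -92.7 -> [0.31, -0.05, 22.69] -0.6 tilt [ 0.001  0.01  -1.   ] q7 -0.53
```

carry_out(deltas=[[[-0.1,-0.25,6],0],[[-0.1,-0.25,12],0],[[-0.1,-0.25,16],0],[[-0.1,-0.25,19],0],[[-0.1,-0.25,21],0],[[-0.1,-0.25,22.6],0],[[-0.1,-0.25,22.6],0],[[-0.1,-0.25,22.6],0]])

```text
t: 28.4
eef_pos: [0.4127, -0.3805, 0.0268]
tool_rot: [0.004, -0.69, 0.724, 0.003]
contact_force: [-0.1, -0.2, 0.5]
gripper_width: 1.004
```

carry_out(deltas=[[[0,0,0],0],[[0,0,0],0],[[0,0,0],0],[[0,0,0],0],[[0,0,0],0],[[0,0,0],0],[[0,0,-3],0],[[0,0,-8],0],[[0,0,-12],0],[[0,0,-12],0]], hand=0)

```text
t: 29.65
eef_pos: [0.4137, -0.383, 0.1497]
tool_rot: [0.004, -0.69, 0.724, -0.0]
contact_force: [0.5, 1.2, -2.2]
gripper_width: 0.716
```

```bash
python3 -c "
from h import *
c=held(.036,.026,'gold'); cv2.imwrite('pics/w14.png',c.im[:,:,::-1])
go(.4445,-.0655,.14,-92.7)
"
```

```text
band rows 280 300 offset tool mm [[  0.6   0.7 -10. ]] width 0.7124557185015415 F [-0.2  0.1 -2.7]
t 29.7 pos [ 0.4131 -0.3818  0.1478] yaw -92.7 -> [-31.73, -1.63, 1.04] -0.0 tilt [ 0.004  0.008 -1.   ] q7 -0.42
```

carry_out(deltas=[[[-6,-0.3,0],0],[[-12,-0.6,0],0],[[-18,-1,0],0],[[-24,-1.3,0],0],[[-29,-1.6,0],0],[[-31.7,-1.7,0],0],[[-31.7,-1.7,2],0],[[-31.7,-1.7,5],0],[[-31.7,-1.7,6.5],0],[[-31.7,-1.7,6.5],0]])

```text
t: 30.95
eef_pos: [0.4436, -0.0654, 0.0839]
tool_rot: [0.003, -0.69, 0.724, 0.003]
contact_force: [0.1, -1.0, -2.1]
gripper_width: 0.71
```

```bash
python3 -c "
from h import *
go(.445,-.0655,.067,-92.7); print(readout.get_obs()['contact_force'])
"
```

```text
t 30.95 pos [ 0.4436 -0.0654  0.0839] yaw -92.7 -> [0.02, -0.14, 1.69] -0.0 tilt [-0.     0.007 -1.   ] q7 -0.9
[ 0.05590653 -0.9624901  -2.09682776]
```

carry_out(deltas=[[[0,-0.14,1],0],[[0,-0.14,1.5],0],[[0,-0.14,1.7],0],[[0,-0.14,1.75],0],[[0,-0.14,1.75],0],[[0,-0.14,1.75],0]])

```text
t: 31.7
eef_pos: [0.4448, -0.0653, 0.067]
tool_rot: [0.003, -0.69, 0.724, 0.003]
contact_force: [-4.3, 1.0, 11.7]
gripper_width: 0.714
```

carry_out(deltas=[[[0,0,0],0],[[0,0,0],0],[[0,0,0],0],[[0,0,0],0],[[0,0,-4],0],[[0,0,-9],0],[[0,0,-14],0],[[0,0,-18],0],[[0,0,-18],0]], hand=1)

```text
t: 32.83
eef_pos: [0.4465, -0.0666, 0.2491]
tool_rot: [0.005, -0.69, 0.723, 0.002]
contact_force: [0.1, 0.5, 0.1]
gripper_width: 0.996
```

```bash
python3 -c "
from h import *
wfit('gold',['medium'],.039)
T=Cam('top')
for ce,a,h in T.blobs('gold'):
    p=T.ray(ce,.03)[0]
    if .3<p[0]<.7 and a>150 and a<1200: print(ce.round(),a,p.round(3),fit([(T,h)],p,DIM['small']))
go(.411,.398,.25,-79)
"
```

```text
gold [101. 170.] 11279 medium loss 0.622 [0.4639 0.1779] yaw 167.2
gold [321. 184.] 6619 medium loss 0.028 [ 0.4429 -0.0646] yaw 177.3
[399. 248.] 630 [ 0.472 -0.206  0.03 ] (np.float64(0.2705095601393991), np.float64(0.47177676220886805), np.float64(-0.21279653200438936), np.float64(1.4468276218389988))
[336. 250.] 271 [ 0.469 -0.048  0.03 ] (np.float64(0.40600164428610575), np.float64(0.4699388229243345), np.float64(-0.05271574683003992), np.float64(1.5588725662113008))
[168. 278.] 493 [0.4   0.372 0.03 ] (np.float64(0.10921617348091262), np.float64(0.39940209356383105), np.float64(0.3774304560556126), np.float64(0.2225609378446317))
[567. 311.] 542 [ 0.305 -0.632  0.03 ] (np.float64(0.16813720630514528), np.float64(0.3011964557437946), np.float64(-0.6403690000641391), np.float64(0.7642488141260064))
t 32.92 pos [ 0.4447 -0.0662  0.2468] yaw -92.7 -> [-46.21, 5.54, 0.13] -13.7 tilt [ 0.    0.01 -1.  ] q7 -1.23
```

carry_out(deltas=[[[-6,0.9,0],-3],[[-12,1.8,0],-6],[[-18,2.7,0],-9],[[-24,3.6,0],-12],[[-30,4.5,0],-15],[[-36,5.4,0],-15.5],[[-42,6.3,0],-15.5],[[-44.1,6.6,0],-15.5],[[-44.1,6.6,0],-15.5],[[-44.1,6.6,0],-15.5]])

```text
t: 34.17
eef_pos: [0.4, 0.3747, 0.2505]
tool_rot: [-0.003, 0.78, -0.625, -0.003]
contact_force: [-0.1, -0.4, 0.3]
gripper_width: 1.002
```

```bash
python3 -c "
from h import *
c=wfit('gold',['small','medium']); cv2.imwrite('pics/w15.png',c.im[:,:,::-1])
go(.399,.377,.021,-77); 
"
```

```text
cut [499. 163.] 17413
gold [320. 170.] 2315 small loss 0.065 [0.3995 0.377 ] yaw 11.5
gold [320. 170.] 2315 medium loss 0.338 [0.397  0.4012] yaw 102.6
t 34.23 pos [0.4001 0.3748 0.2508] yaw -77.4 -> [-0.03, 0.09, 22.98] -0.4 tilt [-0.001  0.009 -1.   ] q7 -1.73
```

View pics/w15.png

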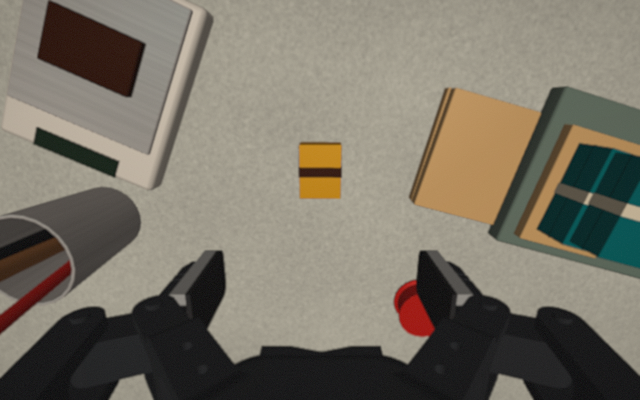

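carry_out(deltas=[[[-0.2,-0.2,6],0.8],[[-0.2,-0.2,12],0.8],[[-0.2,-0.2,16],0.8],[[-0.2,-0.2,19],0.8],[[-0.2,-0.2,21],0.8],[[-0.2,-0.2,22.7],0.8],[[-0.2,-0.2,22.9],0.8],[[-0.2,-0.2,22.9],0.8]])

```text
t: 35.22
eef_pos: [0.4019, 0.3794, 0.0225]
tool_rot: [-0.004, 0.776, -0.631, -0.003]
contact_force: [-0.1, -0.1, 1.4]
gripper_width: 0.996
```

carry_out(deltas=[[[0,0,0],0],[[0,0,0],0],[[0,0,0],0],[[0,0,0],0],[[0,0,0],0],[[0,0,0],0],[[0,0,0],0],[[0,0,-5],0],[[0,0,-10],0],[[0,0,-13],0]], hand=0)

```text
t: 36.48
eef_pos: [0.4024, 0.3784, 0.1547]
tool_rot: [-0.005, 0.776, -0.631, -0.003]
contact_force: [-0.4, -0.2, -1.3]
gripper_width: 0.528
```

carry_out(deltas=[[[0,0,-3],0],[[0,0,-3],0],[[0,0,-3],0]])

```text
t: 36.85
eef_pos: [0.4017, 0.3779, 0.184]
tool_rot: [-0.004, 0.776, -0.631, -0.003]
contact_force: [-0.2, -0.4, -1.0]
gripper_width: 0.526
```

```bash
python3 -c "
from h import *
c=held(.030,.022,'gold'); cv2.imwrite('pics/w16.png',c.im[:,:,::-1])
go(.444,-.0655,.17,-92.7)
"
```

```text
band rows 278 298 offset tool mm [[-0.3  0.6 -8. ]] width 0.5297349200688102 F [-0.5 -0.  -0. ]
t 36.9 pos [0.4016 0.3778 0.1837] yaw -78.2 -> [44.27, 4.9, 0.91] 14.5 tilt [-0.    0.01 -1.  ] q7 -1.66
```

carry_out(deltas=[[[6,0.7,0],4],[[12,1.3,0],8],[[18,2,0],12],[[24,2.7,0],14.5],[[30,3.3,0],14.5],[[36,4,0],14.5],[[42,4.6,0],14.5],[[44.3,4.9,0],14.5],[[44.3,4.9,0],14.5],[[44.3,4.9,2],14.5]])

```text
t: 38.15
eef_pos: [0.4446, -0.0649, 0.1589]
tool_rot: [0.004, -0.69, 0.723, 0.004]
contact_force: [0.2, 1.1, -1.2]
gripper_width: 0.526
```

```bash
python3 -c "
from h import *
go(.445,-.0655,.098,-92.7); print(readout.get_obs()['contact_force'])
"
```

```text
t 38.15 pos [ 0.4446 -0.0649  0.1589] yaw -92.7 -> [0.12, -0.04, 6.09] 0.0 tilt [ 0.001  0.011 -1.   ] q7 -1.06
[ 0.22821475  1.14598823 -1.192827  ]
```

carry_out(deltas=[[[0.05,-0.05,3],0],[[0.05,-0.05,5],0],[[0.05,-0.05,5.8],0],[[0.05,-0.05,6.1],0],[[0.05,-0.05,6.2],0],[[0.05,-0.05,6.2],0],[[0.05,-0.05,6.2],0]])

```text
t: 39.02
eef_pos: [0.4444, -0.064, 0.0982]
tool_rot: [0.005, -0.69, 0.723, 0.005]
contact_force: [-8.9, 3.1, 23.3]
gripper_width: 0.524
```

carry_out(deltas=[[[0,0,-0.05],0],[[0,0,-0.05],0]])

```text
t: 39.28
eef_pos: [0.445, -0.0636, 0.0991]
tool_rot: [0.005, -0.691, 0.723, 0.005]
contact_force: [0.1, -0.8, -1.5]
gripper_width: 0.525
```

carry_out(deltas=[[[0,0,0],0],[[0,0,0],0],[[0,0,0],0],[[0,0,0],0],[[0,0,0],0],[[0,0,-4],0],[[0,0,-9],0],[[0,0,-14],0],[[0,0,-15],0],[[0,0,-15],0]], hand=1)

```text
t: 40.52
eef_pos: [0.4449, -0.0651, 0.2491]
tool_rot: [0.006, -0.691, 0.723, 0.005]
contact_force: [0.2, -0.4, 0.0]
gripper_width: 1.003
```

carry_out(deltas=[[[0,-5,-1],0],[[0,-10,-2],0],[[0,-15,-2],0],[[0,-18,-2],0],[[0,-18,-2],0],[[0,-18,-2],0],[[0,-18,-2],0],[[0,-18,-2],0]])

```text
t: 41.52
eef_pos: [0.6241, -0.0733, 0.2692]
tool_rot: [0.006, -0.691, 0.723, 0.005]
contact_force: [0.6, 0.3, 0.7]
gripper_width: 0.998
```

```bash
python3 -c "
from h import *
c=Cam('wrist'); s=Cam('scene'); t=Cam('top')
cv2.imwrite('pics/c17.png',np.vstack([np.hstack([cv2.resize(s.im[90:250,240:480],(400,267)),cv2.resize(t.im[200:320,190:430],(400,267))[:267]]),c.im[:320].repeat(1,0)[:, :640] if 0 else cv2.resize(c.im[100:400],(800,320))])[:,:,::-1])
go(.445,-.0655,.098,-92.7)
"
```

```text
t 41.67 pos [ 0.6245 -0.0732  0.2694] yaw -92.5 -> [0.3, 17.99, 17.12] 0.2 tilt [ 0.002  0.016 -1.   ] q7 -1.12
```

View pics/c17.png

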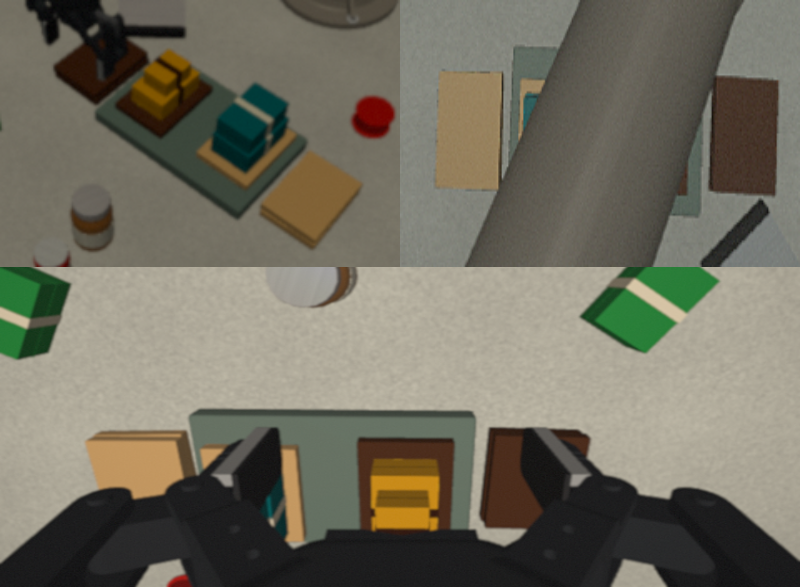

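```bash
python3 -c "
from h import *
print(bot.hand_in())"
```

```text
the job is handed in; nothing more can be done
None
```

Both gift towers are built on the slab, and I handed the job in at about 42 s of the 210 s allowed; no verdict was reported.

- **Boards:** I slid the top walnut and top maple boards onto the slab with two-finger pushes, without lifting them. The camera shows both wholly on the slab. They are square with it to within 0.3°, about the error of reading the picture. The lower boards stayed in their piles.
- **Teal tower on maple:** teal large, then teal medium. No teal small was present. The two green look-alikes were left alone.
- **Gold tower on walnut:** gold medium, then gold small. No gold large was present. The gold small was knocked about 2 cm aside partway through, so I measured it again before picking it up.

**Last checks:**
- The final pictures show both stacks standing flat and the gripper clear of everything.
- By arm position at release, corrected for how each box sat in the jaws, the boxes lie within about 2 mm of their board centres. I did not measure the two upper boxes from a picture after release.
- One camera fit disagreed slightly. It put the teal large box 1.7° off the board's angle and about 2.5 mm off centre. The arm's pose and the pictures showed it square, so I took this as noise in the fit.
- The highest contact force I read was about 25 N, when setting down the gold small.

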